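Change the chamber slide on a sloping viewing stage with a swing clip

ROBOT

A 6-joint arm with a two-finger parallel gripper is mounted at the origin on a cart in front of the work surface, level with it; the furniture and walls round the work are solid. World frame = base frame: x ahead of the robot, y to its left, z up, the work surface at z = 0. Lengths are in m, angles in rad, forces in N, time in s.
With the tool pointing down it reaches from about 0.35 to 0.95 m from the base axis. Payload 17.4 kg.
Tool frame: the origin (TCP) lies midway between the tips of the shut fingers; the grasp point (between the pads) lies 19 mm behind it; z points along the fingers, y is the direction in which the jaws open and shut (so a half turn about z gives the same grasp; the last joint's range is limited). The gripper opens to 93 mm and grips with 3 to 60 N. Pads are 15 mm wide; open, the fingers measure 128 mm over their backs; the gripper's body (75 mm by 188 mm) begins 65 mm behind the grasp point.
Start: joints at [1.259, 0.116, 1.442, -0, 1.584, -0.038], TCP at [0.183, 0.65, 0.219] pointing down, gripper open.
Joint ranges: [-2.83, 2.83], [-0.83, 2.19], [0.07, 2.5], [-1.14, 4.28], [0.01, 3], [-2.97, 2.97]. Speed limits (rad/s): [1.89, 1.89, 2.22, 3.14, 3.14, 3.14].

INTERFACE

Orientations are given as a rotation vector (axis times angle).
In Python, from bench import state, get_image, hand_in gives the robot as it stands.
- The arm moves only by the tool drive_tool, never from a script. Its argument "commands" is a list of rows, each a list of 7 numbers: the shift along the tool's x, y, z in m, then the turn, a rotation vector about the tool's x, y, z in degrees, then the finger opening in m, from 0 to 0.093. In form: [[dx, dy, dz, rx, ry, rz, claw], ...]. A call has 1 to 12 rows; each row is the pose to reach, as a shift and turn from the pose commanded when the call began, along the tool's axes at that moment; what a row does not reach only later rows make up. A row lasts 1/12 s, in which the tool goes at most 41.7 mm and 7.16 degrees, less where a joint would pass 70% of its speed; a pose out of reach is approached as far as the arm can. A call with a gripper value outside its range is refused whole. The fingers move at their own pace and stop on an object; the grip force is fixed at half the most. Time passes only in rows, so rows that repeat a pose let the fingers close. It gives the time, the measured TCP pose, the force and the opening at its end, in the units of the state.
- state(): the state, without advancing time (a new reading comes with each control period).
- get_image(name): name is "scene" or "top" or "wrist"; returns a dict with "image" (400x640x3 uint8, red, green, blue), "mtx" (3x3 intrinsics, pixels), "k1" (the pictures are not rectified: a ray, as slopes to the right and down, at radius r is drawn at 1 + k1 r^2 times it, then the intrinsics apply), "rvec" (rotation vector, rad) and "tvec" (3), from world to camera coordinates, as OpenCV has them; the wrist camera has in their place "T_tool_cam" (4x4, takes a point from camera to tool coordinates, whose origin is the TCP and whose axes are the flange's). Camera axes: x right, y down, z forward; pixel columns grow to the right and rows downward; lengths in m; the calibration is good to about 2 mm. A picture is of the moment at which its call begins: read the wrist's pose just before it. There is no depth.
- hand_in(): hands the job in, once; it reports no verdict.
The state is a dict: "time_s": time; "q": joint angles; "qd": joint speeds; "effort": joint torques, N m; "eef_pos": TCP position; "orientation": TCP orientation; "contact_force": force on the tool from outside, world axes, zero at the start; "torque": the same for the moment, N m; "gripper_width": opening from 0.0 (shut) to 1.0 (fully open).
Only numpy, scipy, OpenCV 4.12 (cv2) and the standard library are available. Lean on these libraries where they do the work, as an engineer would, in place of code of your own. Each camera call takes 0.05 s, during which the arm holds its last target. There are 200 camera calls.

TASK

The blue chamber slide on the sloping viewing stage has been examined: swing the stage's spring clip aside until it is well clear of the slide, then lift the blue slide off and lay it flat, wells up, in the grey tray. Next lay the orange chamber slide, wells up, in the same place on the stage, square against the lower ledge and the end stop, and swing the clip back round so that its nose presses on the slide's end. Do not knock or shift the other things on the bench.

Things in the scene. Friction and masses are not known exactly. Their poses are not given: they have to be found in the camera images.
- deck: Aluminium deck of the stage, 180 x 120 mm, sloping up away from the robot at 23 deg. Origin: on its surface at the seat's centre, 78 mm above the bench; x up the slope, y level, to the left, z the normal. A seated slide lies with its length along y, centred. Lower ledge: inner face x = -31 mm, 4.5 mm high, y -30 to 60. End stop: inner face y = 61 mm, 4.5 mm high, x -22 to 22. Foot 150 x 190 mm.
- clip (a joint): Clip's angle (rad) about its pivot, about deck z. 0: the 9 mm wide steel strip points along deck -x, 12 mm clear of the slide's end; positive: inward (+y) over the slide, nose well on it at 0.36 to 0.45, stop 0.47; negative: outward, stop -0.9. Stays where left (friction 0.04 N m). Going in, the nose must ride up 1.5 mm onto the slide, about 3 N at the knob; it presses with 2.5 N.
- clip_pivot (a point): Pivot screw of the clip, on the deck at x = 50, y = -76 mm, 6.5 mm above its surface. Axes as the deck's.
- clip_knob (a point): Middle of the black round knob at the clip's free end by which it is swung: 14 mm diameter, 24 mm high along the deck's normal, 115 mm from the pivot axis. Its middle is about 28 mm above the deck surface, its underside 16 mm, the steel strip's top 12.5 mm. Axes: x from knob to pivot, z along the normal.
- clip_leaf: The sprung steel strip of the clip, origin at the pivot, x from the nose back to the pivot. Its nose, a rounded bump on the underside, is 65 mm from the pivot.
- blue_slide_center (a point): Chamber slide with the blue frame, at first on the stage under the clip: white plate 120 (its y) x 60 (its x) x 6 mm, on it centrally an open blue chamber frame 60 (y) x 40 (x) x 20 mm (total height 26 mm), wells up along +z; both ends alike; 0.15 kg. Grip it across the 40 mm frame. The point is its centre, 13 mm above its underside.
- orange_slide_center (a point): Chamber slide with the orange frame, at first flat on the bench: white plate 120 (its y) x 60 (its x) x 6 mm, on it centrally an open orange chamber frame 60 (y) x 40 (x) x 20 mm (total height 26 mm), wells up along +z; both ends alike; 0.15 kg. Grip it across the 40 mm frame. The point is its centre, 13 mm above its underside.
- blue_slide: The blue slide; origin at the centre of its underside.
- orange_slide: The orange slide; origin at the centre of its underside.
- tray: Grey open tray fixed on the bench, 106 (x) x 166 (y) mm outside, 18 mm high, walls and floor 5 mm; origin at the centre of its underside. The blue slide goes in with its length along the tray's y. Tray and orange slide stand one in front of the open metal tin and one to its right, either way round.
- flask: Bystander: plugged conical glass flask, 50 mm wide, 126 mm high, origin under its centre.
- reagent_bottle: Bystander: stoppered glass bottle, 48 mm wide, 124 mm high, origin under its centre.
- dish: Bystander: glass culture dish, 100 mm wide, 17 mm high.
- bulb: Bystander: red rubber bulb, 59 x 50 x 38 mm.
- tweezers: Bystander: steel forceps, 136 mm long, 8 mm high.
- red_pencil: Bystander: red pencil, 150 mm long, 8 mm high.
- glass_pipette: Bystander: thin glass pipette, 230 mm long, 8 mm high.
Mind the look-alikes: they are no part of the job. There is more than one size of the orange_slide; the job needs the larger.

How it is judged:
By the outcome, as a careful person would: the job done as asked, in the order asked, and still so for the second after the job is handed in, with the robot touching nothing.
It also fails if it takes over 72 s, if anything falls off the work surface, if the arm or the gripper's body presses on something with over 40 N, if the wrist force passes 120 N, or if a joint passes its speed limit or range.

## Working session

There is one attempt and no reset: what is moved stays moved. The work goes in short steps, Python scripts to look and compute and a tool call to move; the robot and the scene stay as the last step left them, time stands still between calls to the robot, and variables do not carry over. Pictures are saved under pics/ and viewed, about 8 in all and at most 12, crops included, and the job is handed in when it is done.

Besides the shell and the picture viewer there is one more tool, called after "Call:" as name(argument=value, ...) on one line, values as JSON. drive_tool: Moves the arm, as the interface text tells. Its arguments: {"type":"object","properties":{"commands":{"type":"array"}},"required":["commands"]}

```bash
ls; mkdir -p pics; cat > h.py <<'E'
import numpy as np, cv2, pickle
from bench import state, get_image
R=lambda v: cv2.Rodrigues(np.array(v,float))[0]
def cam(d,T=None):
    # returns R_wc (cam->world), origin
    if 'rvec' in d:
        r=R(np.ravel(d['rvec'])); t=np.ravel(d['tvec']); return r.T,-r.T@t
    M=T@np.array(d['T_tool_cam']); return M[:3,:3],M[:3,3]
def pose():
    s=state(); T=np.eye(4); T[:3,:3]=R(s['orientation']); T[:3,3]=s['eef_pos']; return T
def grab(n,f=None):
    T=pose() if n=='wrist' else None
    d=get_image(n); d['Rw'],d['o']=cam(d,T)
    if f: cv2.imwrite('pics/'+f,d['image'][:,:,::-1])
    pickle.dump(d,open(f'{n}.pkl','wb')); return d
def load(n): return pickle.load(open(f'{n}.pkl','rb'))
def ray(d,uv):
    p=cv2.undistortPoints(np.array(uv,float).reshape(-1,1,2),np.array(d['mtx']),np.array([d['k1'],0,0,0.]))[:,0]
    v=np.c_[p,np.ones(len(p))]@d['Rw'].T; return v
def onplane(d,uv,z=0,n=(0,0,1),p0=None):
    n=np.array(n,float); p0=np.array([0,0,z]) if p0 is None else np.array(p0)
    v=ray(d,uv); return d['o']+v*((p0-d['o'])@n/(v@n))[:,None]
def proj(d,P):
    r=cv2.Rodrigues(d['Rw'].T)[0]; t=-d['Rw'].T@d['o']
    return cv2.projectPoints(np.array(P,float).reshape(-1,1,3),r,t,np.array(d['mtx']),np.array([d['k1'],0,0,0.]))[0][:,0]
def ang(a):return np.degrees(a)
E
python3 - <<'E'
from h import *
a=grab('top','top0.png');b=grab('scene','scene0.png')
print(state());print(a['mtx'],a['k1'],a['o'],b['o'])
E
```

```text
pics
{'time_s': 0.1, 'q': array([ 1.25922276e+00,  1.16454505e-01,  1.44215269e+00, -1.61899199e-07,
        1.58397246e+00, -3.78260413e-02]), 'qd': array([-0.00016199, -0.00159829, -0.00049809, -0.00144831,  0.00014765,
        0.00049857]), 'effort': array([ 1.83762946e-03, -7.22897243e+01, -6.23858070e+01,  7.82614248e-02,
        2.29091384e-02, -1.19132546e-04]), 'eef_pos': array([0.18245774, 0.64970918, 0.2179963 ]), 'orientation': array([-4.28636792e-01, -3.11204044e+00,  1.52673861e-03]), 'contact_force': array([-0.39544899, -0.14872177, -0.03294411]), 'torque': array([0.01028291, 0.01298298, 0.03401257]), 'gripper_width': 0.9991264148121719}
[[368.81669218   0.         317.1144736 ]
 [  0.         368.81669218 200.21466677]
 [  0.           0.           1.        ]] -0.014255509729619429 [0.31026858 0.0022794  1.13935251] [-0.75982273  1.19705422  0.8339186 ]
```

View pics/top0.png

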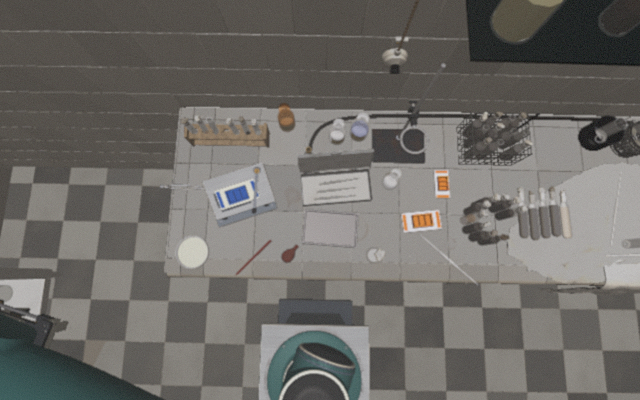

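View pics/scene0.png

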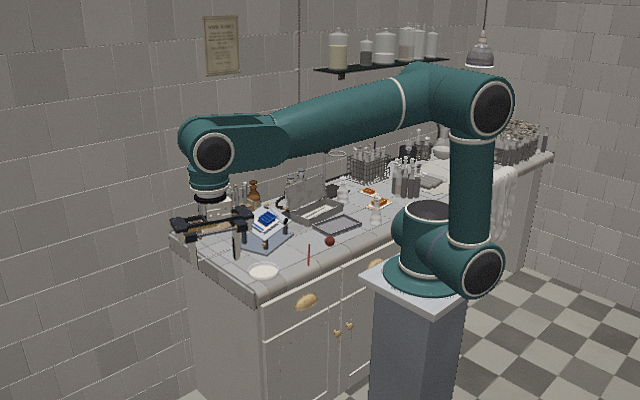

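Top view: the stage with the blue slide is at (238,194), the tin at (336,187), and the grey tray in front of it at (330,229). Two orange slides are visible: a larger one at (421,221) and a smaller one at (442,183). I'll measure both and enlarge the view.

```bash
python3 - <<'E'
from h import *
d=load('top'); im=d['image']
hsv=cv2.cvtColor(im,cv2.COLOR_RGB2HSV)
for n,lo,hi,z in (('orange',(5,150,120),(20,255,255),.026),('blue',(105,120,80),(125,255,255),.104)):
    m=cv2.inRange(hsv,lo,hi); m=cv2.morphologyEx(m,cv2.MORPH_CLOSE,np.ones((5,5)))
    for c in cv2.findContours(m,0,2)[0]:
        if cv2.contourArea(c)<60: continue
        r=cv2.minAreaRect(c); P=onplane(d,cv2.boxPoints(r),z)
        L=[np.linalg.norm(P[i+1]-P[i])*1e3 for i in (0,1)]
        k=int(np.argmax(L)); v=P[k+1]-P[k]
        print(n,r[0],'c',P.mean(0).round(4),'L',np.round(L,1),'yaw long',ang(np.arctan2(v[1],v[0])).round(1))
g=cv2.cvtColor(im,cv2.COLOR_RGB2GRAY)
for u,v in ((315,240),):
    ff=im.copy();mm=np.zeros((402,642),np.uint8)
    cv2.floodFill(ff,mm,(u,v),(255,0,0),(4,)*3,(4,)*3,cv2.FLOODFILL_FIXED_RANGE|4)
    c=max(cv2.findContours(mm[1:-1,1:-1],0,2)[0],key=cv2.contourArea);r=cv2.minAreaRect(c);print('tray',r,onplane(d,[r[0]],.005))
c1=cv2.resize(im[155:230,195:285],None,fx=4.4,fy=4.4*1,interpolation=2)
c2=cv2.resize(im[165:240,380:470],None,fx=4.4,fy=4.4,interpolation=2)
c3=cv2.resize(im[200:255,290:380],None,fx=4.4,fy=4.4,interpolation=2)
o=np.zeros((330+242,792,3),np.uint8);o[:330,:396]=c1;o[:330,396:]=c2;o[330:,:396]=c3
cv2.imwrite('pics/c.png',o[:,:,::-1])
E
```

```text
orange (422.302001953125, 220.01980590820312) c [ 0.4665 -0.3208  0.026 ] L [57.1 33.8] yaw long -83.1
orange (442.64849853515625, 182.9851531982422) c [ 0.584  -0.3882  0.026 ] L [26.1 40.2] yaw long -177.1
blue (236.50001525878906, 194.5) c [0.5186 0.2324 0.104 ] L [54.  35.6] yaw long -69.7
tray ((315.242431640625, 230.9465789794922), (18.686235427856445, 20.256505966186523), 6.009005546569824) [[0.42884563 0.00498771 0.005     ]]
```

View pics/c.png

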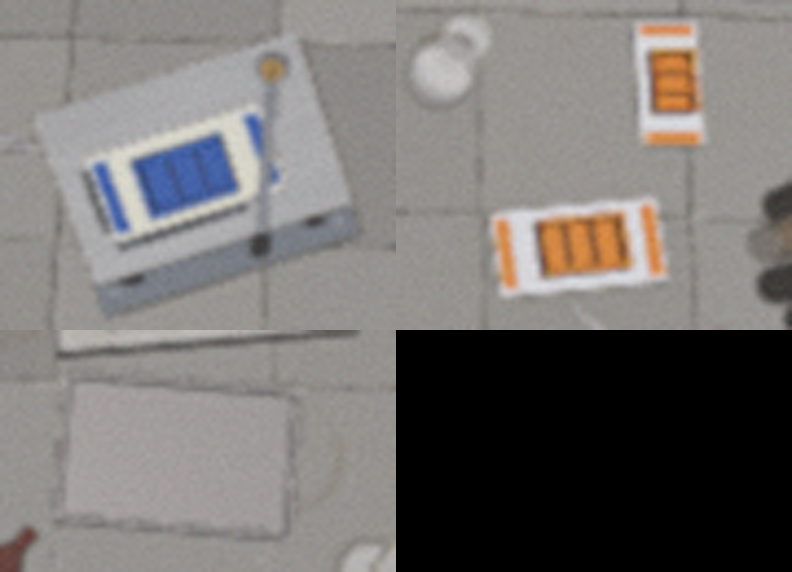

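The larger orange slide is the one at (422,220). Its frame measures 57x34 mm (given as 60x40), and the one at (442,183) is only 40x26 mm. The clip pivot is at about (257,170) and the knob at (254,210). The tray lies at about (330,229).

```bash
cat >> h.py <<'E'
S=np.radians(23)
def deckR(psi):
    h=np.array([np.cos(psi),np.sin(psi),0]); y=np.array([-h[1],h[0],0])
    x=h*np.cos(S)+np.array([0,0,np.sin(S)]); return np.c_[x,y,np.cross(x,y)]
def deckfit(d,uvbox,h=.026):
    "deck yaw + origin from rectangle corners lying h above deck surface"
    psi=np.radians(20)
    O=np.array([.51,.23,.078])
    for _ in range(15):
        D=deckR(psi); p0=O+D[:,2]*h
        P=onplane(d,uvbox,n=D[:,2],p0=p0)
        c=P.mean(0); L=[np.linalg.norm(P[i+1]-P[i]) for i in (0,1)]
        k=int(np.argmax(L)); v=P[k+1]-P[k]; v=v*np.sign(v[1])
        psi=np.arctan2(-v[0],v[1])
        # centre lies on ray & O.z=.078
        D=deckR(psi); r=onplane(d,[np.array(uvbox).mean(0)],.078+D[2,2]*h)[0]; O=r-D[:,2]*h
    return psi,O,np.round(np.array(L)*1e3,1)
def rel(Tg,T0=None):
    T0=pose() if T0 is None else T0
    M=np.linalg.inv(T0)@Tg
    return M[:3,3].round(4), np.degrees(cv2.Rodrigues(M[:3,:3])[0].ravel()).round(2)
def mk(Rm,p): T=np.eye(4);T[:3,:3]=Rm;T[:3,3]=p;return T
E
python3 - <<'E'
from h import *
d=load('top'); im=d['image'];hsv=cv2.cvtColor(im,cv2.COLOR_RGB2HSV)
m=cv2.inRange(hsv,(105,120,80),(125,255,255)); m=cv2.morphologyEx(m,cv2.MORPH_CLOSE,np.ones((5,5)))
c=max(cv2.findContours(m,0,2)[0],key=cv2.contourArea);b=cv2.boxPoints(cv2.minAreaRect(c))
psi,O,L=deckfit(d,b);D=deckR(psi);print('deck',ang(psi),O,L)
for uv,h in(((256.8,170.5),.0125),((254.3,210.2),.04)):
    P=onplane(d,[uv],n=D[:,2],p0=O+D[:,2]*h)[0];print((D.T@(P-O)*1e3).round(1))
w=grab('wrist');print(w['T_tool_cam'],w['mtx'][0])
# hover: tool x=-deck x,y=deck y, z=-n ; camera view over deck
Rt=np.c_[-D[:,0],D[:,1],-D[:,2]]
Tg=mk(Rt,O+D@[-.05,-.03,.20]);print(Tg[:3,3],rel(Tg))
E
```

```text
deck 20.255376614429597 [0.52845443 0.23639317 0.078     ] [53.7 34.8]
[ 45.6 -76.7  12.5]
[-57.4 -33.7  40. ]
[[-5.05795780e-04 -9.68054652e-01 -2.50738780e-01  6.97943913e-02]
 [ 9.99999005e-01 -1.59515682e-04 -1.40136033e-03 -8.44742717e-04]
 [ 1.31659661e-03 -2.50739240e-01  9.68053769e-01 -1.66596175e-01]
 [ 0.00000000e+00  0.00000000e+00  0.00000000e+00  1.00000000e+00]] [304.26676135   0.         320.15860156]
[0.42234802 0.16525961 0.24256441] (array([-0.3619, -0.4016, -0.0241]), array([ -7.26, -22.26, -35.44]))
```

Call:
drive_tool(commands=[[-0.362,-0.402,-0.024,-7.26,-22.26,-35.44,0.04],[-0.362,-0.402,-0.024,-7.26,-22.26,-35.44,0.04],[-0.362,-0.402,-0.024,-7.26,-22.26,-35.44,0.04],[-0.362,-0.402,-0.024,-7.26,-22.26,-35.44,0.04],[-0.362,-0.402,-0.024,-7.26,-22.26,-35.44,0.04],[-0.362,-0.402,-0.024,-7.26,-22.26,-35.44,0.04],[-0.362,-0.402,-0.024,-7.26,-22.26,-35.44,0.04],[-0.362,-0.402,-0.024,-7.26,-22.26,-35.44,0.04],[-0.362,-0.402,-0.024,-7.26,-22.26,-35.44,0.04],[-0.362,-0.402,-0.024,-7.26,-22.26,-35.44,0.04],[-0.362,-0.402,-0.024,-7.26,-22.26,-35.44,0.04],[-0.362,-0.402,-0.024,-7.26,-22.26,-35.44,0.04]])

```text
time_s: 1.15
eef_pos: [0.4004, 0.2085, 0.2408]
orientation: [-0.482, 2.7, 0.1]
contact_force: [0.2, 0.7, -0.2]
gripper_width: 0.433
```

Call:
drive_tool(commands=[[-0.001,0,0,0,0,0,0.04],[-0.001,0,0,0,0,0,0.04],[-0.001,0,0,0,0,0,0.04]])

```text
time_s: 1.4
eef_pos: [0.401, 0.2106, 0.2406]
orientation: [-0.481, 2.702, 0.099]
contact_force: [0.2, 0.7, -0.2]
gripper_width: 0.429
```

```bash
python3 - <<'E'
from h import *
d=grab('wrist','w1.png')
E
```

```text
(no output)
```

View pics/w1.png

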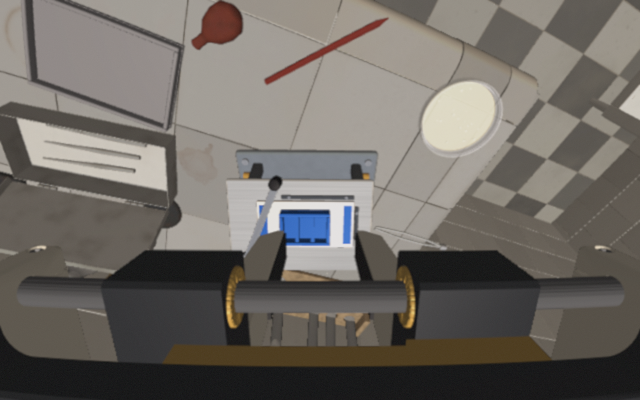

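Wrist view: blue frame at about (306,228), knob at (275,184), deck's lower edge at row 180, tray at the upper left. Next I'll locate the frame and knob from this closer view.

```bash
python3 - <<'E'
from h import *
d=load('wrist'); im=d['image'];hsv=cv2.cvtColor(im,cv2.COLOR_RGB2HSV)
D=deckR(np.radians(20.26));O=np.array([.5284,.2364,.078])
print('cam in deck',D.T@(d['o']-O))
m=cv2.inRange(hsv,(105,120,60),(125,255,255));m=cv2.morphologyEx(m,cv2.MORPH_CLOSE,np.ones((5,5)))
c=max(cv2.findContours(m,0,2)[0],key=cv2.contourArea);b=cv2.boxPoints(cv2.minAreaRect(c));print(b)
psi,O2,L=deckfit(d,b);print('deck from wrist',ang(psi),O2,L)
t=load('top')
k=cv2.inRange(im[170:198,262:290],(0,0,0),(60,60,60));ys,xs=np.nonzero(k);print('knob px',xs.mean()+262,ys.mean()+170,len(xs), xs.min()+262,xs.max()+262,ys.min()+170,ys.max()+170)
for uv,h in(((xs.mean()+262,ys.mean()+170),.03),((228,180),0),((374,180),0),((245,197),0)):
    P=onplane(d,[uv],n=D[:,2],p0=O+D[:,2]*h)[0];print(uv,(D.T@(P-O)*1e3).round(1))
o=cv2.resize(im[145:260,215:395],None,fx=4.4,fy=4.4,interpolation=2);cv2.imwrite('pics/w1c.png',o[:,:,::-1])
E
```

```text
cam in deck [-0.1246169   0.01960299  0.36678372]
[[280. 211.]
 [329. 211.]
 [329. 244.]
 [280. 244.]]
deck from wrist 20.176622550475987 [0.52221501 0.23496063 0.078     ] [56.8 41. ]
knob px 274.52542372881356 181.9237288135593 118 262 281 170 189
(np.float64(274.52542372881356), np.float64(181.9237288135593)) [-60.6 -32.1  30. ]
(228, 180) [-57.4 -94.1   0. ]
(374, 180) [-57.1  85.2   0. ]
(245, 197) [-35.9 -74.3   0. ]
```

View pics/w1c.png

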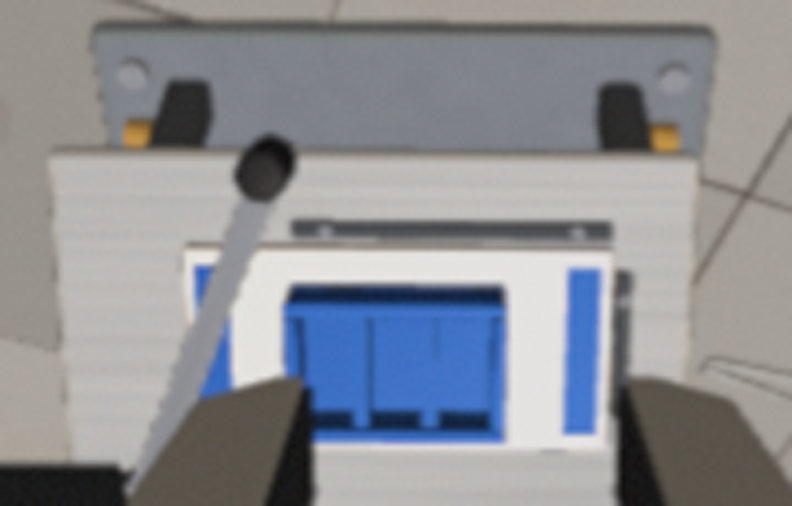

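```bash
python3 - <<'E'
from h import *
d=load('wrist');D=deckR(np.radians(20.2));O=np.array([.5240,.2352,.078])
c=lambda x,y:(215+x/4.4,145+y/4.4)
for n,uv,h in(('plateL',c(185,252),6),('plateR',c(613,248),6),('ledge inner top',c(450,240),4.5),('stop inner top',c(614,320),4.5),('deckLL',c(50,150),0),('deckLR',c(700,157),0),('frame far top L',c(285,440),26),('frame far R',c(504,440),26),('frame near rim top',c(395,305),26),('knobtop',c(264,178),40),('knob bot',c(275,152),16)):
    P=onplane(d,[uv],n=D[:,2],p0=O+D[:,2]*h/1e3)[0];print(n,(D.T@(P-O)*1e3).round(1))
E
```

```text
plateL [-26.9 -58.3   6. ]
plateR [-28.   60.5   6. ]
ledge inner top [-29.9  15.3   4.5]
stop inner top [-6.6 61.5  4.5]
deckLL [-54.6 -95.9   0. ]
deckLR [-52.5  84.6   0. ]
frame far top L [ 20.8 -29.6  26. ]
frame far R [20.8 30.  26. ]
frame near rim top [-17.6   0.9  26. ]
knobtop [-54.7 -30.4  40. ]
knob bot [-56.8 -30.9  16. ]
```

```bash
cat >> h.py <<'E'
D=deckR(np.radians(20.2));O=np.array([.5259,.2359,.078])
RC=np.c_[-D[:,0],D[:,1],-D[:,2]]     # clip orientation
dk=lambda x,y,z:O+D@(np.array([x,y,z])/1e3)
E
python3 - <<'E'
from h import *
print(rel(mk(RC,dk(-55.5,-30.5,70))))
print(rel(mk(RC,dk(-55.5,-30.5,20))))
p=np.array([-55.5,-30.5])
for t in np.linspace(.41,-.52,11)[1:]:
    q=np.array([50-115*np.cos(t),-76+115*np.sin(t)])+[0,-5]; print(t.round(2),-(q-p)[0].round(1),(q-p)[1].round(1))
E
```

```text
(array([ 0.0031, -0.051 ,  0.1288]), array([ 0.09, -0.01,  0.08]))
(array([ 0.0031, -0.0511,  0.1788]), array([ 0.09, -0.01,  0.08]))
0.32 3.8 -14.7
0.22 6.6 -25.0
0.13 8.5 -35.5
0.04 9.4 -46.1
-0.05 9.3 -56.8
-0.15 8.2 -67.5
-0.24 6.2 -77.9
-0.33 3.1 -88.2
-0.43 -0.8 -98.1
-0.52 -5.7 -107.6
```

Call:
drive_tool(commands=[[0.003,-0.051,0.03,0,0,0,0.045],[0.003,-0.051,0.08,0,0,0,0.045],[0.003,-0.051,0.12,0,0,0,0.045],[0.003,-0.051,0.14,0,0,0,0.045],[0.003,-0.051,0.155,0,0,0,0.045],[0.003,-0.051,0.17,0,0,0,0.045],[0.003,-0.051,0.179,0,0,0,0.045],[0.003,-0.051,0.179,0,0,0,0.024],[0.003,-0.051,0.179,0,0,0,0.024],[0.003,-0.051,0.179,0,0,0,0.024],[0.003,-0.051,0.179,0,0,0,0.024]])

```text
time_s: 2.37
eef_pos: [0.4819, 0.1866, 0.0761]
orientation: [-0.483, 2.7, 0.1]
contact_force: [-0.6, 0.1, 0.6]
gripper_width: 0.271
```

```bash
python3 - <<'E'
from h import *
T=pose();print((D.T@(T[:3,3]-O)*1e3).round(1), state()['contact_force'],state()['gripper_width'])
d=grab('wrist');im=d['image'];u=proj(d,[dk(-55,-30,40)])[0].astype(int);print(u)
cv2.imwrite('pics/w2.png',cv2.resize(im[100:300,200:440],None,fx=3,fy=3)[:,:,::-1])
E
```

```text
[-54.4 -31.   21. ] [-0.55274872  0.12118722  0.58805384] 0.27094921154314683
[323 258]
```

View pics/w2.png

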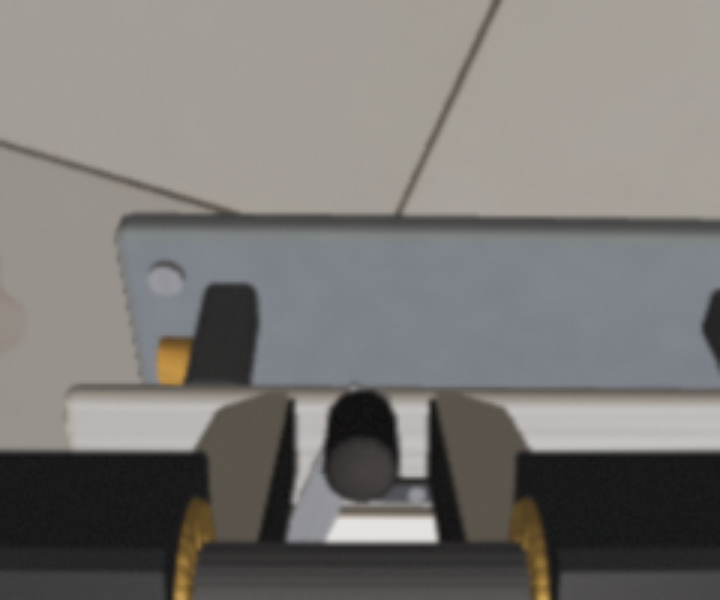

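The knob, with its top at (321,256), is centred between the fingers. I'll swing it outward along the arc.

Call:
drive_tool(commands=[[0.002,-0.008,0,0,0,0,0.024],[0.004,-0.015,0,0,0,0,0.024],[0.007,-0.025,0,0,0,0,0.024],[0.009,-0.036,0,0,0,0,0.024],[0.009,-0.046,0,0,0,0,0.024],[0.009,-0.057,0,0,0,0,0.024],[0.008,-0.068,0,0,0,0,0.024],[0.006,-0.078,0,0,0,0,0.024],[0.003,-0.088,0,0,0,0,0.024],[-0.001,-0.098,0,0,0,0,0.024],[-0.006,-0.108,0,0,0,0,0.024],[-0.006,-0.108,0,0,0,0,0.04]])

```text
time_s: 3.42
eef_pos: [0.5255, 0.085, 0.0777]
orientation: [-0.48, 2.701, 0.098]
contact_force: [0.8, 0.4, -0.2]
gripper_width: 0.294
```

Call:
drive_tool(commands=[[0,0.004,0,0,0,0,0.045],[0,0.004,0,0,0,0,0.045],[0,0.004,-0.03,0,0,0,0.045],[0,0.004,-0.07,0,0,0,0.05],[0,0.04,-0.11,0,0,0,0.06],[0,0.08,-0.15,0,0,0,0.07],[0,0.08,-0.15,0,0,0,0.07]])

```text
time_s: 4.0
eef_pos: [0.4401, 0.1426, 0.2184]
orientation: [-0.481, 2.698, 0.1]
contact_force: [1.1, 0.4, 0.9]
gripper_width: 0.704
```

```bash
python3 - <<'E'
from h import *
d=grab('wrist');im=d['image']
print((D.T@(pose()[:3,3]-O)*1e3).round(1))
cv2.imwrite('pics/w3.png',im[:,:,::-1])
# pose for slide grip: tool y = deck x (or -deck x)
for s in (1,-1):
    Rg=np.c_[s*D[:,1],s*D[:,0],-D[:,2]]
    print(s,rel(mk(Rg,dk(-1,1,120))),state()['q'].round(2))
E
```

```text
[-47.5 -55.9 176.2]
1 (array([-0.0462,  0.0568,  0.0566]), array([ 0.41,  0.25, 90.1 ])) [ 0.23 -0.67  2.11  0.05  1.3  -1.7 ]
-1 (array([-0.0462,  0.0568,  0.0566]), array([ -0.25,   0.41, -89.9 ])) [ 0.23 -0.67  2.11  0.05  1.3  -1.7 ]
```

View pics/w3.png

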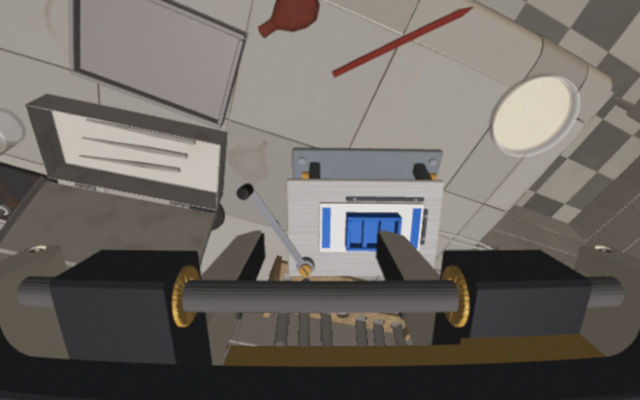

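Clip is now well clear: knob at (244,190), strip away from the slide. Next I turn the jaws across the frame and descend.

Call:
drive_tool(commands=[[-0.046,0.057,0.03,0.4,0.25,90.1,0.07],[-0.046,0.057,0.03,0.4,0.25,90.1,0.07],[-0.046,0.057,0.03,0.4,0.25,90.1,0.07],[-0.046,0.057,0.03,0.4,0.25,90.1,0.07],[-0.046,0.057,0.057,0.4,0.25,90.1,0.07],[-0.046,0.057,0.057,0.4,0.25,90.1,0.07],[-0.046,0.057,0.057,0.4,0.25,90.1,0.07],[-0.046,0.057,0.057,0.4,0.25,90.1,0.07],[-0.046,0.057,0.057,0.4,0.25,90.1,0.07],[-0.046,0.057,0.057,0.4,0.25,90.1,0.07],[-0.046,0.057,0.057,0.4,0.25,90.1,0.07],[-0.046,0.057,0.057,0.4,0.25,90.1,0.07]])

```text
time_s: 5.05
eef_pos: [0.482, 0.2177, 0.1805]
orientation: [1.518, 2.429, 0.452]
contact_force: [-0.3, 0.1, 0.9]
gripper_width: 0.753
```

```bash
python3 - <<'E'
from h import *
RG=np.c_[D[:,1],D[:,0],-D[:,2]]
print((D.T@(pose()[:3,3]-O)*1e3).round(1)); print(rel(mk(RG,dk(-1,1,9.5))),state()['q'].round(2))
E
```

```text
[ -3.7  -1.9 112.9]
(array([0.0026, 0.0036, 0.1034]), array([-0.38,  0.01,  5.82])) [ 0.38 -0.47  2.05 -0.01  1.16 -0.07]
```

Call:
drive_tool(commands=[[0.003,0.003,0.03,-0.4,0,5,0.07],[0.003,0.003,0.06,-0.4,0,5,0.07],[0.003,0.003,0.08,-0.4,0,5,0.07],[0.003,0.003,0.09,-0.4,0,5,0.07],[0.003,0.003,0.098,-0.4,0,5,0.07],[0.003,0.003,0.102,-0.4,0,5,0.07],[0.003,0.003,0.102,-0.4,0,5,0.07]])

```text
time_s: 5.63
eef_pos: [0.5205, 0.2349, 0.0876]
orientation: [1.619, 2.37, 0.476]
contact_force: [-0.2, 0.4, -0.5]
gripper_width: 0.759
```

```bash
python3 - <<'E'
from h import *
RG=np.c_[D[:,1],D[:,0],-D[:,2]]
print((D.T@(pose()[:3,3]-O)*1e3).round(1)); print(rel(mk(RG,dk(-1,1,9.5))),state()['contact_force'])
d=grab('wrist');cv2.imwrite('pics/w4.png',cv2.resize(d['image'][120:320,180:460],None,fx=2.8,fy=2.8)[:,:,::-1])
E
```

```text
[-1.2  0.9 11. ]
(array([0.0001, 0.0002, 0.0015]), array([0.02, 0.02, 1.14])) [-0.21007032  0.38000437 -0.48474288]
```

View pics/w4.png

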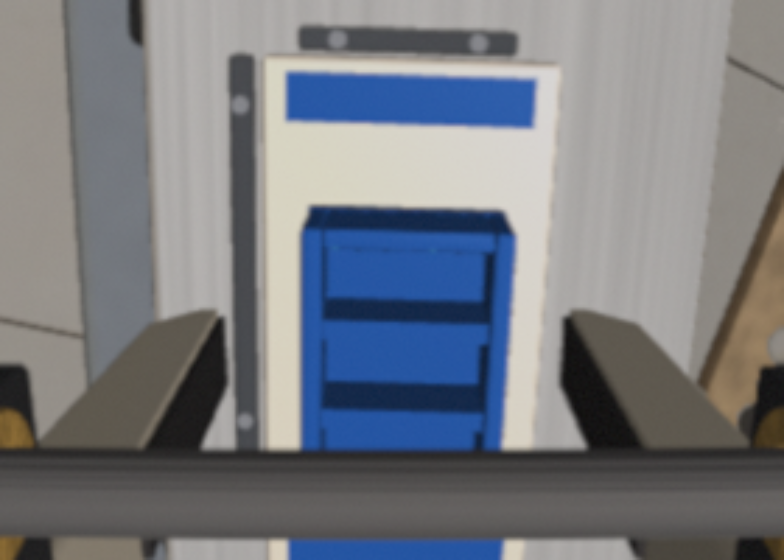

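The jaws straddle the frame: frame columns 302–513 of the crop, fingers 225–562, and the tips clear the plate. I'll close and lift.

Call:
drive_tool(commands=[[0,0.0015,0.001,0,0,1,0.07],[0,0.0015,0.001,0,0,1,0.02],[0,0.0015,0.001,0,0,1,0.02],[0,0.0015,0.001,0,0,1,0.02],[0,0.0015,0.001,0,0,1,0.02],[0,0.0015,0.001,0,0,1,0.02],[0,0.0015,0.001,0,0,1,0.02]])

```text
time_s: 6.27
eef_pos: [0.5222, 0.2353, 0.0874]
orientation: [1.641, 2.357, 0.479]
contact_force: [-0.7, -0.6, 0.8]
gripper_width: 0.428
```

Call:
drive_tool(commands=[[0,0,-0.005,0,0,0,0.02],[0,0,-0.015,0,0,0,0.02],[0,0,-0.035,0,0,0,0.02],[0,0,-0.065,0,0,0,0.02],[0,0,-0.095,0,0,0,0.02],[0,0,-0.12,0,0,0,0.02],[0,0,-0.12,0,0,0,0.02]])

```text
time_s: 6.85
eef_pos: [0.4781, 0.2193, 0.2043]
orientation: [1.638, 2.353, 0.487]
contact_force: [-0.4, -0.3, -0.8]
gripper_width: 0.431
```

```bash
python3 - <<'E'
from h import *
print(state()['gripper_width']*93)
d=load('top'); 
d=grab('top');im=d['image']
# tray outline: dark wall; upscale & Canny region
c=cv2.resize(im[195:265,285:385],None,fx=7,fy=7,interpolation=2)
w=grab('wrist')
o=np.zeros((600,800,3),np.uint8);o[:490,:700]=c;
cv2.imwrite('pics/tray.png',o[:,:,::-1])
E
```

```text
40.07023727548533
```

View pics/tray.png

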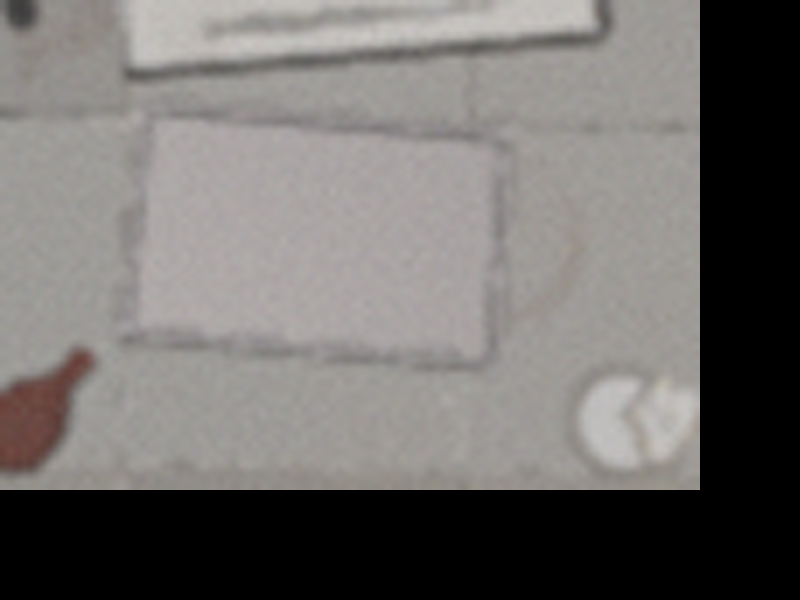

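Slide gripped (opening 40.1 mm). Tray floor corners in the crop: (152,118), (500,140), (490,358), (135,340). I'll convert those to world positions, plus the glassware near (376,255).

```bash
python3 - <<'E'
from h import *
d=load('top')
uv=[(285+x/7,195+y/7) for x,y in((152,118),(500,140),(490,358),(135,340))]
P=onplane(d,uv,.006);print(P.round(3));print([np.linalg.norm(P[i]-P[(i+1)%4]).round(4) for i in range(4)])
c=P.mean(0); v=(P[0]+P[3]-P[1]-P[2]);print('tray c',c,'y dir yaw',ang(np.arctan2(v[1],v[0])))
v=(P[0]+P[1]-P[2]-P[3]);print('x dir',ang(np.arctan2(v[1],v[0])))
for z in(.02,.12): print('bottle',onplane(d,[(375,255)],z),onplane(d,[(391,178)],z), 'tin',onplane(d,[(303,205),(371,199)],z))
yaw=np.arctan2(v[1],v[0])
X=np.array([np.cos(yaw),np.sin(yaw),0]);Y=np.array([-X[1],X[0],0])
for z in(.15,.10): print(rel(mk(np.c_[Y,X,[0,0,-1]],[c[0],c[1],z])))
print('grip pos',(D.T@(pose()[:3,3]-O)*1e3).round(1))
E
```

```text
[[ 0.488  0.033  0.006]
 [ 0.481 -0.122  0.006]
 [ 0.385 -0.118  0.006]
 [ 0.389  0.038  0.006]]
[np.float64(0.1548), np.float64(0.0964), np.float64(0.1553), np.float64(0.0984)]
tray c [ 0.43563733 -0.04225306  0.006     ] y dir yaw 87.87366844039603
x dir -2.7571144024509944
bottle [[ 0.35833707 -0.17628374  0.02      ]] [[ 0.59798863 -0.22869269  0.02      ]] tin [[ 0.50661021  0.04430561  0.02      ]
 [ 0.52974116 -0.16549868  0.02      ]]
bottle [[ 0.35404276 -0.16033138  0.12      ]] [[ 0.57228448 -0.20805825  0.12      ]] tin [[ 0.48906957  0.0405511   0.12      ]
 [ 0.51013406 -0.15050983  0.12      ]]
(array([-0.2304, -0.1394, -0.006 ]), array([22.86, -4.59, 22.76]))
(array([-0.2304, -0.1591,  0.04  ]), array([22.86, -4.59, 22.76]))
grip pos [  0.7   0.8 131.2]
```

Call:
drive_tool(commands=[[-0.23,-0.124,-0.043,22.86,-4.59,22.76,0.02],[-0.23,-0.124,-0.043,22.86,-4.59,22.76,0.02],[-0.23,-0.124,-0.043,22.86,-4.59,22.76,0.02],[-0.23,-0.124,-0.043,22.86,-4.59,22.76,0.02],[-0.23,-0.124,-0.043,22.86,-4.59,22.76,0.02],[-0.23,-0.124,-0.043,22.86,-4.59,22.76,0.02],[-0.23,-0.124,-0.043,22.86,-4.59,22.76,0.02],[-0.23,-0.124,-0.043,22.86,-4.59,22.76,0.02],[-0.23,-0.124,-0.043,22.86,-4.59,22.76,0.02],[-0.23,-0.124,-0.043,22.86,-4.59,22.76,0.02]])

```text
time_s: 7.78
eef_pos: [0.4351, -0.0415, 0.1883]
orientation: [-2.273, -2.166, 0.004]
contact_force: [-0.3, 0.5, -1.3]
gripper_width: 0.427
```

```bash
python3 - <<'E'
from h import *
yaw=np.radians(-2.4)
X=np.array([np.cos(yaw),np.sin(yaw),0]);Y=np.array([-X[1],X[0],0])
for z in(.06,.0165): print(rel(mk(np.c_[Y,X,[0,0,-1]],[.4356,-.0423,z])))
d=grab('wrist');cv2.imwrite('pics/w5.png',d['image'][:,:,::-1])
E
```

```text
(array([-0.0007,  0.001 ,  0.1283]), array([-0.19,  0.03, -0.36]))
(array([-0.0006,  0.0012,  0.1718]), array([-0.19,  0.03, -0.36]))
```

View pics/w5.png

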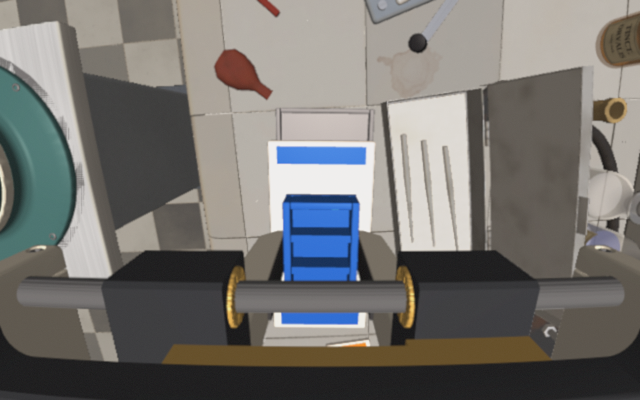

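The slide is square in the gripper over the tray: slide end at (322,150), tray walls at columns 277–373. I'll lower it in and release.

Call:
drive_tool(commands=[[-0.001,0.001,0.04,-0.2,0,0,0.02],[-0.001,0.001,0.08,-0.2,0,0,0.02],[-0.001,0.001,0.12,-0.2,0,0,0.02],[-0.001,0.001,0.145,-0.2,0,0,0.02],[-0.001,0.001,0.158,-0.2,0,0,0.02],[-0.001,0.001,0.166,-0.2,0,0,0.02],[-0.001,0.001,0.171,-0.2,0,0,0.02],[-0.001,0.001,0.171,-0.2,0,0,0.02]])

```text
time_s: 8.5
eef_pos: [0.4358, -0.0426, 0.0178]
orientation: [2.272, 2.168, 0.0]
contact_force: [0.3, 0.4, -1.2]
gripper_width: 0.429
```

```bash
python3 -c "
from h import *
s=state();print(s['eef_pos'],s['contact_force'])"
```

```text
[ 0.43575699 -0.04260873  0.01781327] [ 0.32970352  0.39221113 -1.24430804]
```

Call:
drive_tool(commands=[[0,0,0.002,0,0,0,0.02],[0,0,0.002,0,0,0,0.05],[0,0,0.002,0,0,0,0.05],[0,0,0.002,0,0,0,0.05],[0,0,-0.01,0,0,0,0.05],[0,0,-0.03,0,0,0,0.05],[0,0,-0.07,0,0,0,0.06],[0,0,-0.11,0,0,0,0.07],[0,0,-0.15,0,0,0,0.07],[0,0,-0.19,0,0,0,0.07]])

```text
time_s: 9.33
eef_pos: [0.4349, -0.0429, 0.2115]
orientation: [2.272, 2.165, 0.002]
contact_force: [-0.3, 0.4, 0.3]
gripper_width: 0.742
```

```bash
python3 - <<'E'
from h import *
# orange target
d=load('top'); a=np.radians(6.9)  # long axis yaw 96.9
X=np.array([np.cos(a),np.sin(a),0]);Y=np.array([-X[1],X[0],0])
print(rel(mk(np.c_[Y,X,[0,0,-1]],[.4655,-.3208,.20])),state()['q'].round(2))
w=grab('wrist'); im=w['image'];hsv=cv2.cvtColor(im,cv2.COLOR_RGB2HSV)
m=cv2.inRange(hsv,(105,120,60),(125,255,255));m=cv2.morphologyEx(m,cv2.MORPH_CLOSE,np.ones((5,5)))
for c in cv2.findContours(m,0,2)[0]:
    if cv2.contourArea(c)>200:
        r=cv2.minAreaRect(c);print(r,onplane(w,[r[0]],.031))
E
```

```text
(array([-0.2761,  0.0439,  0.0119]), array([ 0.16,  0.08, -9.66])) [-0.16 -0.42  1.93 -0.    1.63 -0.11]
((321.5, 183.0), (50.0, 33.0), 90.0) [[ 0.43611044 -0.0427323   0.031     ]]
((321.5, 138.0), (6.0, 39.0), 90.0) [[0.43855622 0.00855977 0.031     ]]
```

Call:
drive_tool(commands=[[-0.276,0.044,0.012,0,0,-9.7,0.055],[-0.276,0.044,0.012,0,0,-9.7,0.055],[-0.276,0.044,0.012,0,0,-9.7,0.055],[-0.276,0.044,0.012,0,0,-9.7,0.055],[-0.276,0.044,0.012,0,0,-9.7,0.055],[-0.276,0.044,0.012,0,0,-9.7,0.055],[-0.276,0.044,0.012,0,0,-9.7,0.055],[-0.276,0.044,0.012,0,0,-9.7,0.055],[-0.276,0.044,0.012,0,0,-9.7,0.055],[-0.276,0.044,0.012,0,0,-9.7,0.055]])

```text
time_s: 10.22
eef_pos: [0.466, -0.3206, 0.1971]
orientation: [2.082, 2.35, 0.001]
contact_force: [-0.4, -0.2, 0.4]
gripper_width: 0.591
```

```bash
python3 - <<'E'
from h import *
w=grab('wrist','w6.png'); im=w['image'];hsv=cv2.cvtColor(im,cv2.COLOR_RGB2HSV)
m=cv2.inRange(hsv,(5,150,90),(20,255,255));m=cv2.morphologyEx(m,cv2.MORPH_CLOSE,np.ones((5,5)))
for c in cv2.findContours(m,0,2)[0]:
    if cv2.contourArea(c)>150:
        r=cv2.minAreaRect(c);P=onplane(w,cv2.boxPoints(r),.026 if r[1][0]>20 and r[1][1]>20 else .006);v=P[1]-P[0];v2=P[2]-P[1]
        print(np.round(r[0]),np.round(r[1]),P.mean(0).round(4),[(ang(np.arctan2(q[1],q[0])).round(1),np.linalg.norm(q).round(4)) for q in (v,v2)])
E
```

```text
[390. 353.] [ 24. 380.] [ 0.594  -0.5439  0.026 ] [(np.float64(8.1), np.float64(0.5228)), (np.float64(-65.8), np.float64(0.0431))]
[201. 317.] [17. 17.] [ 0.3254 -0.5277  0.006 ] [(np.float64(57.7), np.float64(0.0274)), (np.float64(-37.9), np.float64(0.0241))]
[203. 282.] [14. 34.] [ 0.3274 -0.4733  0.006 ] [(np.float64(59.2), np.float64(0.0514)), (np.float64(-33.4), np.float64(0.0187))]
[436. 279.] [29. 14.] [ 0.6332 -0.4322  0.006 ] [(np.float64(57.2), np.float64(0.0185)), (np.float64(-37.6), np.float64(0.0433))]
[417. 246.] [37. 21.] [ 0.5899 -0.3811  0.026 ] [(np.float64(50.8), np.float64(0.0249)), (np.float64(-41.1), np.float64(0.0483))]
[321. 226.] [ 5. 38.] [ 0.4729 -0.3755  0.006 ] [(np.float64(6.9), np.float64(0.0471)), (np.float64(-82.1), np.float64(0.0066))]
[322. 186.] [51. 33.] [ 0.467  -0.3229  0.026 ] [(np.float64(6.9), np.float64(0.0366)), (np.float64(-82.3), np.float64(0.059))]
[321. 140.] [ 6. 40.] [ 0.4603 -0.2719  0.006 ] [(np.float64(6.9), np.float64(0.0462)), (np.float64(-82.2), np.float64(0.0068))]
```

View pics/w6.png

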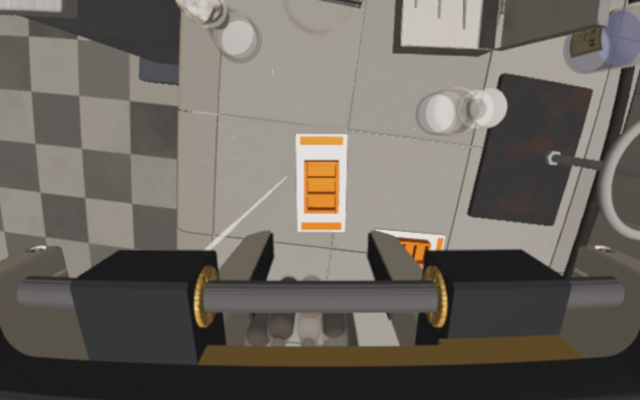

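The larger orange slide is at (322,186) with a 59x37 mm frame. The look-alike is at (417,246), and the pipette's end is close by at (287,178).

```bash
python3 - <<'E'
from h import *
w=load('wrist');a=np.radians(7.2)
X=np.array([np.cos(a),np.sin(a),0]);Y=np.array([-X[1],X[0],0]);c=np.array([.4668,-.3232,0])
P=onplane(w,[(287,178),(270,193)],.005)
for p in P: print('pip slide x,y mm',((p-c)@X*1e3).round(1),((p-c)@Y*1e3).round(1))
for yo in(0,.005): print(rel(mk(np.c_[Y,X,[0,0,-1]],c+[0,0,.012]+Y*yo)))
E
```

```text
pip slide x,y mm -40.9 7.1
pip slide x,y mm -62.1 -11.1
(array([-0.0029, -0.    ,  0.1851]), array([ 0.1 ,  0.08, -0.24]))
(array([ 2.100e-03, -1.000e-04,  1.851e-01]), array([ 0.1 ,  0.08, -0.24]))
```

Call:
drive_tool(commands=[[-0.003,0,0.04,0,0,-0.2,0.048],[-0.003,0,0.08,0,0,-0.2,0.048],[-0.003,0,0.12,0,0,-0.2,0.048],[-0.003,0,0.15,0,0,-0.2,0.048],[-0.003,0,0.17,0,0,-0.2,0.048],[-0.003,0,0.18,0,0,-0.2,0.048],[-0.003,0,0.185,0,0,-0.2,0.048],[-0.003,0,0.185,0,0,-0.2,0.02],[-0.003,0,0.185,0,0,-0.2,0.02],[-0.003,0,0.185,0,0,-0.2,0.02],[-0.003,0,0.185,0,0,-0.2,0.02]])

```text
time_s: 11.18
eef_pos: [0.4674, -0.3243, 0.0129]
orientation: [2.076, 2.353, 0.001]
contact_force: [0.9, 2.3, 4.0]
gripper_width: 0.426
```

Call:
drive_tool(commands=[[0,0,-0.003,0,0,0,0.02],[0,0,-0.015,0,0,0,0.02],[0,0,-0.04,0,0,0,0.02],[0,0,-0.08,0,0,0,0.02],[0,0,-0.12,0,0,0,0.02],[0,0,-0.16,0,0,0,0.02],[0,0,-0.2,0,0,0,0.02],[0,0,-0.23,0,0,0,0.02],[0,0,-0.23,0,0,0,0.02]])

```text
time_s: 11.93
eef_pos: [0.4675, -0.3245, 0.2501]
orientation: [2.071, 2.347, 0.001]
contact_force: [-0.0, -0.9, -0.6]
gripper_width: 0.425
```

```bash
python3 - <<'E'
from h import *
# slide pose in gripper from wrist
w=grab('wrist'); im=w['image'];hsv=cv2.cvtColor(im,cv2.COLOR_RGB2HSV);T=pose()
m=cv2.inRange(hsv,(5,150,90),(20,255,255));m=cv2.morphologyEx(m,cv2.MORPH_CLOSE,np.ones((5,5)))
ob=[]
for c in cv2.findContours(m,0,2)[0]:
    if cv2.contourArea(c)>150:
        r=cv2.minAreaRect(c);print(np.round(r[0],1),np.round(r[1],1),round(r[2],1))
RG=np.c_[D[:,1],D[:,0],-D[:,2]]
for z in (120,80): print(z,rel(mk(RG,dk(-1,-2,z))))
print(T[:3,3],state()['q'].round(2))
E
```

```text
[355.4 353.2] [ 24.1 383. ] 88.8
[319.5 315.5] [ 5. 73.] 90.0
[234.4 280.6] [13.  28.3] 33.7
[405.7 296.9] [60.4 14.7] 85.9
[397.4 232.2] [32.6 21.7] 5.7
[320.5 236. ] [88. 75.] 90.0
[320.9 152.4] [86.1 15.9] 0.7
120 (array([0.536 , 0.0816, 0.0556]), array([-22.61,   2.97, -12.81]))
80 (array([0.5398, 0.0966, 0.0925]), array([-22.61,   2.97, -12.81]))
[ 0.46703611 -0.32423103  0.24623746] [-0.65 -0.13  1.64 -0.    1.62 -0.78]
```

Call:
drive_tool(commands=[[0.533,0.07,0.028,-22.61,2.97,-12.81,0.02],[0.533,0.07,0.028,-22.61,2.97,-12.81,0.02],[0.533,0.07,0.028,-22.61,2.97,-12.81,0.02],[0.533,0.07,0.028,-22.61,2.97,-12.81,0.02],[0.533,0.07,0.028,-22.61,2.97,-12.81,0.02],[0.533,0.07,0.028,-22.61,2.97,-12.81,0.02],[0.533,0.07,0.028,-22.61,2.97,-12.81,0.02],[0.533,0.07,0.028,-22.61,2.97,-12.81,0.02],[0.533,0.07,0.028,-22.61,2.97,-12.81,0.02],[0.533,0.07,0.028,-22.61,2.97,-12.81,0.02],[0.533,0.07,0.028,-22.61,2.97,-12.81,0.02],[0.533,0.07,0.028,-22.61,2.97,-12.81,0.02]])

```text
time_s: 12.98
eef_pos: [0.4684, 0.1718, 0.2146]
orientation: [1.649, 2.361, 0.481]
contact_force: [1.5, -0.4, -1.2]
gripper_width: 0.428
```

Call:
drive_tool(commands=[[0.001,0,0,0,0,0,0.02],[0.001,0,0,0,0,0,0.02],[0.001,0,0,0,0,0,0.02]])

```text
time_s: 13.23
eef_pos: [0.4687, 0.1709, 0.2144]
orientation: [1.648, 2.363, 0.479]
contact_force: [-0.7, -1.1, -2.8]
gripper_width: 0.426
```

```bash
cat >> h.py <<'E'
RG=np.c_[D[:,1],D[:,0],-D[:,2]]
E
python3 - <<'E'
from h import *
print((D.T@(pose()[:3,3]-O)*1e3).round(1))
for z in(150,60,16): print(rel(mk(RG,dk(3,-4,z))))
E
```

```text
[-16.8 -41.2 155.3]
(array([0.0372, 0.0198, 0.0054]), array([-0.27, -0.3 , -0.05]))
(array([0.0367, 0.0202, 0.0954]), array([-0.27, -0.3 , -0.05]))
(array([0.0365, 0.0204, 0.1394]), array([-0.27, -0.3 , -0.05]))
```

Call:
drive_tool(commands=[[0.037,0.02,0.005,-0.3,-0.3,0,0.02],[0.037,0.02,0.03,-0.3,-0.3,0,0.02],[0.037,0.02,0.06,-0.3,-0.3,0,0.02],[0.037,0.02,0.09,-0.3,-0.3,0,0.02],[0.037,0.02,0.11,-0.3,-0.3,0,0.02],[0.037,0.02,0.125,-0.3,-0.3,0,0.02],[0.037,0.02,0.134,-0.3,-0.3,0,0.02],[0.037,0.02,0.138,-0.3,-0.3,0,0.02],[0.037,0.02,0.138,-0.3,-0.3,0,0.02]])

```text
time_s: 13.98
eef_pos: [0.524, 0.2298, 0.0955]
orientation: [1.648, 2.352, 0.48]
contact_force: [0.3, 0.3, -1.4]
gripper_width: 0.427
```

```bash
python3 - <<'E'
from h import *
s=state();print((D.T@(pose()[:3,3]-O)*1e3).round(1),(D.T@s['contact_force']).round(1),rel(mk(RG,pose()[:3,3])))
w=grab('wrist');cv2.imwrite('pics/w7.png',cv2.resize(w['image'][90:290,180:460],None,fx=2.8,fy=2.8)[:,:,::-1])
E
```

```text
[ 3.2 -5.  17.6] [-0.2  0.1 -1.4] (array([0., 0., 0.]), array([ 0.05,  0.07, -0.22]))
```

View pics/w7.png

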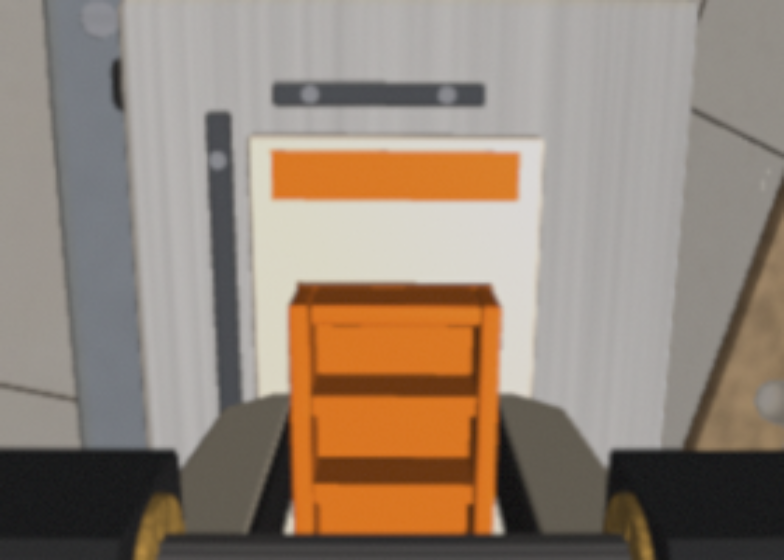

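The orange plate is square to the ledge: about 4 mm above it and about 6 mm from the end stop (plate edge at crop column 250, ledge at 232). That was my 12th picture, so the remaining checks are by measured numbers. I'll lower and seat by contact.

Call:
drive_tool(commands=[[0,0,0.002,0,0,-0.2,0.02],[0,0,0.004,0,0,-0.2,0.02],[0,0,0.0045,0,0,-0.2,0.02],[0,0,0.0045,0,0,-0.2,0.02]])

```text
time_s: 14.37
eef_pos: [0.5253, 0.2317, 0.0921]
orientation: [1.641, 2.356, 0.481]
contact_force: [0.1, -0.5, -1.1]
gripper_width: 0.423
```

Call:
drive_tool(commands=[[0,-0.001,0,0,0,0,0.02],[0,-0.002,0,0,0,0,0.02],[0,-0.003,0,0,0,0,0.02],[0,-0.003,0,0,0,0,0.02]])

```text
time_s: 14.7
eef_pos: [0.5225, 0.2307, 0.0906]
orientation: [1.641, 2.356, 0.481]
contact_force: [0.6, 0.1, -1.6]
gripper_width: 0.428
```

```bash
cat > p.py <<'E'
from h import *
s=state();print(s['time_s'],(D.T@(pose()[:3,3]-O)*1e3).round(1),'F',(D.T@s['contact_force']).round(1),rel(mk(RG,pose()[:3,3]))[1],s['gripper_width']*93)
E
python3 p.py
```

```text
14.7 [ 0.3 -3.7 13.5] F [-0.  -0.2 -1.7] [0.1  0.02 0.08] 39.83163840010168
```

Call:
drive_tool(commands=[[0,-0.001,0,0,0,0,0.02],[0,-0.002,0,0,0,0,0.02],[0,-0.002,0,0,0,0,0.02]])

```text
time_s: 14.95
eef_pos: [0.5212, 0.2302, 0.0901]
orientation: [1.641, 2.355, 0.482]
contact_force: [2.3, 0.4, -1.0]
gripper_width: 0.429
```

```bash
python3 p.py
```

```text
14.95 [-1.1 -3.7 13.7] F [ 1.7 -0.4 -1.8] [0.16 0.02 0.07] 39.91637188723529
```

Call:
drive_tool(commands=[[0,-0.0015,0,0,0,0,0.02],[0,-0.0015,0,0,0,0,0.02],[0,-0.0015,0,0,0,0,0.02]])

```text
time_s: 15.2
eef_pos: [0.5209, 0.23, 0.0904]
orientation: [1.64, 2.354, 0.485]
contact_force: [10.2, 3.4, -2.2]
gripper_width: 0.425
```

```bash
python3 p.py
```

```text
15.2 [-1.4 -3.8 14.1] F [ 9.  -0.3 -6.2] [0.32 0.02 0.07] 39.481612175351394
```

Call:
drive_tool(commands=[[0.001,0.001,0,0,0,0,0.02],[0.002,0.001,0,0,0,0,0.02],[0.003,0.001,0,0,0,0,0.02],[0.004,0.001,0,0,0,0,0.02],[0.004,0.001,0,0,0,0,0.02]])

```text
time_s: 15.62
eef_pos: [0.5197, 0.2338, 0.0902]
orientation: [1.64, 2.355, 0.482]
contact_force: [5.7, -1.4, 0.0]
gripper_width: 0.425
```

```bash
python3 p.py
```

```text
15.6167 [-1.3  0.1 13.8] F [ 4.5 -3.3 -1.9] [0.19 0.05 0.09] 39.55180565866329
```

Call:
drive_tool(commands=[[0.001,0,0,0,0,0,0.02],[0.001,0,0,0,0,0,0.02],[0.001,0,0,0,0,0,0.02]])

```text
time_s: 15.87
eef_pos: [0.5195, 0.2342, 0.0902]
orientation: [1.64, 2.354, 0.481]
contact_force: [6.6, -5.9, 1.8]
gripper_width: 0.428
```

```bash
python3 p.py
```

```text
15.8667 [-1.3  0.6 13.8] F [ 4.5 -7.8  0. ] [0.19 0.1  0.09] 39.79747441903433
```

Both contacts confirmed (ledge 4.5 N, stop 7.8 N). Now I'll press it down onto the deck.

Call:
drive_tool(commands=[[0,0,0.001,0,0,0,0.02],[0,0,0.002,0,0,0,0.02],[0,0,0.002,0,0,0,0.02]])

```text
time_s: 16.12
eef_pos: [0.52, 0.2344, 0.0894]
orientation: [1.641, 2.355, 0.48]
contact_force: [-10.6, -12.7, 18.2]
gripper_width: 0.426
```

```bash
python3 p.py
```

```text
16.1167 [-1.1  0.6 12.9] F [-6.  -8.3 22.4] [0.15 0.1  0.09] 39.63317469529478
```

Call:
drive_tool(commands=[[0,-0.001,-0.001,0,0,0,0.02],[0,-0.001,-0.001,0,0,0,0.02]])

```text
time_s: 16.28
eef_pos: [0.5196, 0.2343, 0.0899]
orientation: [1.64, 2.353, 0.484]
contact_force: [8.2, -4.4, 4.8]
gripper_width: 0.43
```

```bash
python3 p.py
```

```text
16.2833 [-1.3  0.7 13.5] F [ 7.5 -7.   2. ] [0.32 0.09 0.08] 40.00423213979107
```

Call:
drive_tool(commands=[[0,0,0.0006,0,0,0,0.02],[0,0,0.0006,0,0,0,0.06],[0,0,0.0006,0,0,0,0.06],[0,0,0.0006,0,0,0,0.06],[0,0,-0.005,0,0,0,0.06],[0,0,-0.03,0,0,0,0.06],[0,0,-0.06,0,0,0,0.06],[0,0,-0.06,0,0,0,0.06]])

```text
time_s: 16.95
eef_pos: [0.4965, 0.2267, 0.1492]
orientation: [1.639, 2.353, 0.488]
contact_force: [0.4, -0.2, 2.0]
gripper_width: 0.647
```

```bash
python3 p.py; cat > m.py <<'E'
from h import *
w=grab('wrist','m.png'); im=w['image']; g=cv2.cvtColor(im,cv2.COLOR_RGB2GRAY);hsv=cv2.cvtColor(im,cv2.COLOR_RGB2HSV)
dc=lambda uv,h:(D.T@(onplane(w,[uv],n=D[:,2],p0=O+D[:,2]*h)[0]-O)*1e3).round(1)
m=cv2.inRange(hsv,(5,150,90),(20,255,255))
for c in cv2.findContours(m,0,2)[0]:
    if cv2.contourArea(c)>150: r=cv2.boundingRect(c);print('orange box',r, [dc(p,.006) for p in cv2.boxPoints(cv2.minAreaRect(c))])
# profiles in deck coords: sample along x at y=20..55 at h=5mm, along y at x=0
def prof(a,b,h,n):
    P=np.array([dk(*q) for q in np.linspace(a+(h,),b+(h,),n)]);uv=proj(w,P);return [int(g[int(round(v)),int(round(u))]) if 0<=v<400 and 0<=u<640 else -1 for u,v in uv]
for y in(40,52): print('y',y,prof((-40,y),(-24,y),5,17))
for x in(-15,5): print('x',x,prof((x,54),(x,70),5,17))
E
python3 m.py
```

```text
16.95 [-0.5  1.5 77.6] F [ 1.1 -0.3  1.7] [ 0.44 -0.    0.09] 60.159594651252924
orange box (184, 267, 25, 60) [array([-129.7, -109.6,    6. ]), array([-116. ,  -48.8,    6. ]), array([-96.9, -50.9,   6. ]), array([-109.3, -111.7,    6. ])]
orange box (290, 265, 57, 9) [array([-26.6, -48. ,   6. ]), array([ 21.5, -48. ,   6. ]), array([ 21.7, -55.7,   6. ]), array([-26.8, -55.6,   6. ])]
orange box (293, 175, 53, 80) [array([-22.4,  30.1,   6. ]), array([18.8, 30.1,  6. ]), array([ 20.4, -37.8,   6. ]), array([-23.8, -37.7,   6. ])]
orange box (288, 140, 63, 12) [array([-25.9,  49. ,   6. ]), array([-25.7,  57.4,   6. ]), array([22.1, 57.4,  6. ]), array([22.3, 49. ,  6. ])]
y 40 [179, 179, 174, 157, 78, 73, 76, 76, 124, 180, 212, 214, 214, 213, 214, 213, 213]
y 52 [178, 180, 175, 158, 110, 96, 109, 99, 92, 137, 215, 215, 214, 186, 152, 139, 139]
x -15 [141, 140, 141, 153, 184, 211, 181, 128, 113, 132, 135, 123, 114, 165, 171, 172, 171]
x 5 [142, 142, 141, 160, 189, 212, 209, 105, 73, 75, 76, 83, 112, 171, 175, 175, 174]
```

No gap is left: the grey profile goes straight from ledge to plate at x ≈ -31 and from plate to stop at y ≈ 61, and the labels are square to within 0.2 mm. Next is the clip.

```bash
python3 - <<'E'
from h import *
print((D.T@(np.array([.5255,.085,.0777])-O)*1e3).round(1))
print(rel(mk(RC,dk(-47,-125,150))))
E
```

```text
[ -48.4 -141.5   20.2]
(array([-0.1264, -0.0454, -0.0748]), array([  0.29,   0.29, -89.91]))
```

Call:
drive_tool(commands=[[0,0,-0.04,0,0,-15,0.06],[-0.03,-0.02,-0.075,0,0,-30,0.06],[-0.126,-0.045,-0.075,0.3,0.3,-90,0.06],[-0.126,-0.045,-0.075,0.3,0.3,-90,0.06],[-0.126,-0.045,-0.075,0.3,0.3,-90,0.06],[-0.126,-0.045,-0.075,0.3,0.3,-90,0.06],[-0.126,-0.045,-0.075,0.3,0.3,-90,0.06],[-0.126,-0.045,-0.075,0.3,0.3,-90,0.05],[-0.126,-0.045,-0.075,0.3,0.3,-90,0.05],[-0.126,-0.045,-0.075,0.3,0.3,-90,0.05],[-0.126,-0.045,-0.075,0.3,0.3,-90,0.05],[-0.126,-0.045,-0.075,0.3,0.3,-90,0.05]])

```text
time_s: 18.0
eef_pos: [0.4733, 0.0837, 0.194]
orientation: [-0.264, 2.743, 0.141]
contact_force: [0.6, -0.2, -0.3]
gripper_width: 0.54
```

Call:
drive_tool(commands=[[0,0,0,0,0,-5,0.05],[0,0,0,0,0,-5,0.05]])

```text
time_s: 18.17
eef_pos: [0.4733, 0.0837, 0.1941]
orientation: [-0.381, 2.726, 0.118]
contact_force: [0.1, -0.3, -0.6]
gripper_width: 0.537
```

```bash
cat > k.py <<'E'
from h import *
print((D.T@(pose()[:3,3]-O)*1e3).round(1),rel(mk(RC,dk(-47,-130,60))))
w=grab('wrist');im=w['image'];g=im.max(2)
import sys
for th in np.linspace(.47,-.9,60):
    h=.04;u,v=proj(w,[dk(50-115*np.cos(th),-76+115*np.sin(th),40)])[0].round().astype(int)
    if 3<v<395 and 3<u<635: s=int(g[v-2:v+3,u-2:u+3].max())
    else: s=-1
    if s<90: print(round(th,2),(u,v),s)
E
python3 k.py
```

```text
[ -48.5 -124.7  146.7] (array([-0.0023, -0.0052,  0.0867]), array([ 0.01, -0.31, -4.3 ]))
-0.53 (np.int64(311), np.int64(201)) 69
-0.55 (np.int64(309), np.int64(203)) 70
-0.57 (np.int64(306), np.int64(204)) 67
```

Call:
drive_tool(commands=[[-0.002,-0.011,0.03,0,-0.3,-4.3,0.045],[-0.002,-0.011,0.065,0,-0.3,-4.3,0.045],[-0.002,-0.011,0.09,0,-0.3,-4.3,0.045],[-0.002,-0.011,0.11,0,-0.3,-4.3,0.045],[-0.002,-0.011,0.12,0,-0.3,-4.3,0.045],[-0.002,-0.011,0.1265,0,-0.3,-4.3,0.045],[-0.002,-0.011,0.1265,0,-0.3,-4.3,0.024],[-0.002,-0.011,0.1265,0,-0.3,-4.3,0.024],[-0.002,-0.011,0.1265,0,-0.3,-4.3,0.024],[-0.002,-0.011,0.1265,0,-0.3,-4.3,0.024]])

```text
time_s: 19.05
eef_pos: [0.5245, 0.0904, 0.0801]
orientation: [-0.475, 2.701, 0.099]
contact_force: [0.2, 0.0, -0.0]
gripper_width: 0.272
```

```bash
python3 k.py; python3 - <<'E'
from h import *
print(state()['contact_force'].round(1))
T=pose();q0=(D.T@(T[:3,3]-O)*1e3)
for t in np.linspace(-.45,.43,11):
    q=np.array([50-115*np.cos(t),-76+115*np.sin(t),20])+[0,5,0]; print(t.round(2),rel(mk(RC,dk(*q)))[0])
E
```

```text
[ -46.6 -136.    22.1] (array([ 0.0003,  0.006 , -0.0379]), array([-0.04,  0.16, -0.26]))
-0.51 (np.int64(329), np.int64(252)) 89
-0.53 (np.int64(325), np.int64(254)) 72
-0.55 (np.int64(321), np.int64(257)) 72
-0.57 (np.int64(316), np.int64(259)) 68
-0.74 (np.int64(289), np.int64(278)) 38
-0.76 (np.int64(286), np.int64(281)) 85
-0.78 (np.int64(283), np.int64(284)) 54
-0.81 (np.int64(279), np.int64(287)) 64
-0.83 (np.int64(276), np.int64(291)) 76
-0.85 (np.int64(273), np.int64(294)) 84
[-0.7 -0.  -0.8]
-0.45 [0.0069 0.015  0.0019]
-0.36 [0.0109 0.0243 0.0019]
-0.27 [0.0141 0.0339 0.0019]
-0.19 [0.0165 0.0437 0.0018]
-0.1 [0.0179 0.0537 0.0018]
-0.01 [0.0185 0.0638 0.0018]
0.08 [0.0182 0.0739 0.0018]
0.17 [0.017  0.084  0.0018]
0.25 [0.015  0.0939 0.0018]
0.34 [0.0121 0.1035 0.0018]
0.43 [0.0083 0.1129 0.0018]
```

The knob is again centred between the fingers at (321,257), as it was before the first swing. I'll swing it inward.

Call:
drive_tool(commands=[[0.003,0.007,0.001,0,0,0,0.024],[0.007,0.015,0.002,0,0,0,0.024],[0.011,0.024,0.002,0,0,0,0.024],[0.014,0.034,0.002,0,0,0,0.024],[0.0165,0.044,0.002,0,0,0,0.024],[0.018,0.054,0.002,0,0,0,0.024],[0.0185,0.064,0.002,0,0,0,0.024],[0.018,0.074,0.002,0,0,0,0.024],[0.017,0.084,0.002,0,0,0,0.024],[0.015,0.094,0.002,0,0,0,0.024],[0.012,0.1035,0.002,0,0,0,0.024],[0.009,0.111,0.002,0,0,0,0.024]])

```text
time_s: 20.1
eef_pos: [0.4783, 0.1932, 0.0734]
orientation: [-0.476, 2.702, 0.099]
contact_force: [-0.7, -1.2, 0.2]
gripper_width: 0.261
```

Call:
drive_tool(commands=[[0,0,0,0,0,0,0.024],[0,0,0,0,0,0,0.024]])

```text
time_s: 20.27
eef_pos: [0.4788, 0.1928, 0.0735]
orientation: [-0.477, 2.702, 0.1]
contact_force: [0.3, -1.1, -0.0]
gripper_width: 0.258
```

```bash
python3 k.py;python3 p.py
```

```text
[-56.1 -24.2  18.9] (array([-0.0095, -0.1058, -0.0411]), array([ 0.02,  0.06, -0.18]))
0.47 (np.int64(322), np.int64(268)) 69
0.45 (np.int64(317), np.int64(266)) 69
0.42 (np.int64(313), np.int64(264)) 66
0.4 (np.int64(308), np.int64(262)) 60
0.33 (np.int64(293), np.int64(257)) 88
-0.41 (np.int64(138), np.int64(262)) 57
-0.44 (np.int64(134), np.int64(264)) 57
-0.46 (np.int64(130), np.int64(266)) 58
-0.48 (np.int64(127), np.int64(268)) 59
-0.51 (np.int64(123), np.int64(270)) 59
-0.53 (np.int64(119), np.int64(272)) 86
-0.55 (np.int64(116), np.int64(274)) 88
-0.62 (np.int64(106), np.int64(281)) 53
-0.64 (np.int64(103), np.int64(284)) 61
-0.67 (np.int64(100), np.int64(286)) 64
-0.69 (np.int64(97), np.int64(289)) 71
-0.71 (np.int64(94), np.int64(291)) 82
20.3167 [-56.2 -24.6  18.8] F [ 0.1 -0.1  0.5] [4.000e-02 3.000e-02 8.979e+01] 23.992736801281712
```

Call:
drive_tool(commands=[[0,-0.004,0,0,0,0,0.03],[0,-0.004,0,0,0,0,0.045],[0,-0.004,0,0,0,0,0.045],[0,-0.004,-0.02,0,0,0,0.045],[0,-0.004,-0.05,0,0,0,0.045],[0,-0.004,-0.09,0,0,0,0.06],[0,0,-0.13,0,0,0,0.07],[0,0.02,-0.17,0,0,0,0.08],[0,0.02,-0.19,0,0,0,0.09],[0,0.02,-0.19,0,0,0,0.09]])

```text
time_s: 21.15
eef_pos: [0.4023, 0.1858, 0.2544]
orientation: [-0.475, 2.695, 0.101]
contact_force: [0.6, 0.5, 0.9]
gripper_width: 0.793
```

```bash
python3 k.py; python3 m.py; python3 - <<'E'
from h import *
t=grab('top');i0=cv2.imread('pics/top0.png')[:,:,::-1].astype(int)
df=(abs(t['image'].astype(int)-i0).max(2)>45).astype(np.uint8);df=cv2.morphologyEx(df,cv2.MORPH_OPEN,np.ones((2,2)))
for c in cv2.findContours(df,0,2)[0]:
    if cv2.contourArea(c)>8: print('changed',cv2.boundingRect(c))
hsv=cv2.cvtColor(t['image'],cv2.COLOR_RGB2HSV);m=cv2.inRange(hsv,(105,120,80),(125,255,255));m=cv2.morphologyEx(m,cv2.MORPH_CLOSE,np.ones((5,5)))
for c in cv2.findContours(m,0,2)[0]:
    if cv2.contourArea(c)>60:r=cv2.minAreaRect(c);print('blue',r,onplane(t,[r[0]],.031))
E
```

```text
[-53.8  -4.3 214.4] (array([-0.006 , -0.1257,  0.1544]), array([ 0.02,  0.49, -0.22]))
0.45 (np.int64(302), np.int64(185)) 65
0.42 (np.int64(299), np.int64(184)) 60
orange box (302, 207, 48, 34) [array([-20.3, -28.6,   6. ]), array([-20.1,  31.1,   6. ]), array([24.9, 32.1,  6. ]), array([ 24.6, -29.5,   6. ])]
orange box (363, 203, 7, 36) [array([22. , 48.7,  6. ]), array([-25.6,  49.6,   6. ]), array([-25.2,  56.9,   6. ]), array([22.5, 56.2,  6. ])]
orange box (218, 11, 46, 41) [array([-228.2, -130.1,    6. ]), array([-251.8,  -80.3,    6. ]), array([-221.4,  -63.5,    6. ]), array([-197. , -113.7,    6. ])]
y 40 [178, 178, 148, 93, 74, 74, 77, 81, 133, 133, 206, 221, 220, 220, 220, 220, 220]
y 52 [184, 178, 147, 94, 89, 89, 98, 93, 133, 133, 205, 222, 218, 218, 194, 167, 154]
x -15 [156, 156, 155, 166, 195, 211, 211, 179, 133, 130, 134, 134, 154, 178, 180, 180, 179]
x 5 [159, 158, 165, 165, 187, 207, 179, 113, 113, 76, 94, 141, 141, 173, 181, 178, 178]
changed (347, 384, 4, 7)
changed (280, 373, 24, 27)
changed (348, 370, 17, 30)
changed (284, 370, 5, 10)
changed (0, 369, 34, 31)
changed (343, 357, 5, 9)
changed (308, 355, 38, 16)
changed (312, 352, 15, 4)
changed (302, 344, 34, 9)
changed (196, 344, 9, 17)
changed (0, 300, 162, 100)
changed (242, 234, 8, 5)
changed (313, 219, 39, 22)
changed (174, 218, 126, 182)
changed (403, 212, 39, 21)
changed (256, 193, 4, 6)
changed (217, 193, 9, 16)
changed (226, 186, 24, 20)
changed (251, 182, 4, 8)
blue ((331.1680603027344, 228.1516571044922), (17.382862091064453, 11.498040199279785), 5.19442892074585) [[ 0.43553654 -0.04292658  0.031     ]]
```

```bash
python3 - <<'E'
from h import *
w=load('wrist');im=w['image']
def red(img,d):
    hsv=cv2.cvtColor(img,cv2.COLOR_RGB2HSV);m=cv2.inRange(hsv,(0,110,40),(6,255,255))|cv2.inRange(hsv,(174,110,40),(180,255,255))
    for c in cv2.findContours(m[:200],0,2)[0]:
        if cv2.contourArea(c)>60: r=cv2.minAreaRect(c);print('red',onplane(d,[r[0]],.004)[0].round(3),np.round(r[1]))
red(im,w)
d0=dict(w);T=mk(R([-.481,2.702,.099]),[.401,.2106,.2406]);d0['Rw'],d0['o']=cam({'T_tool_cam':w['T_tool_cam']},T)
i0=cv2.imread('pics/w1.png')[:,:,::-1].copy();red(i0,d0)
for i,d,b in((i0,d0,(262,170,30,30)),(im,w,(285,170,30,30))):
    x,y,a,c=b;k=(i[y:y+c,x:x+a].max(2)<95);ys,xs=np.nonzero(k);uv=(xs.mean()+x,ys.mean()+y)
    p=D.T@(onplane(d,[uv],n=D[:,2],p0=O+D[:,2]*.03)[0]-O)*1e3;print('knob',uv,p.round(1),'theta',np.arctan2(p[1]+76,50-p[0]).round(3))
E
```

```text
red [0.342 0.194 0.004] [  6. 132.]
red [0.361 0.079 0.004] [36. 55.]
red [0.342 0.194 0.004] [  6. 136.]
red [0.36  0.081 0.004] [39. 54.]
knob (np.float64(275.24117647058824), np.float64(183.34117647058824)) [-56.7 -31.7  30. ] theta 0.393
knob (np.float64(303.0169491525424), np.float64(186.22598870056498)) [-52.3 -25.4  30. ] theta 0.459
```

Bystanders unmoved. The clip angle needs a finer reading (estimates range 0.42–0.46), so I'll measure the strip itself as well as the knob.

```bash
python3 - <<'E'
from h import *
w=load('wrist');im=w['image']
print((D.T@(w['o']-O)*1e3).round())
g=im.max(2)
for v in range(176,200): print(v,' '.join(f'{int(x):3d}' for x in g[v,284:318]))
# leaf: sample across strip at radius 85..100 from pivot, h=12.5mm
for r in (80,90,98):
    ths=np.linspace(.28,.58,31)
    uv=proj(w,[dk(50-r*np.cos(t),-76+r*np.sin(t),12.5) for t in ths])
    print(r,[int(x) for x in cv2.remap(im.mean(2).astype(np.float32),uv[:,0].astype(np.float32)[None],uv[:,1].astype(np.float32)[None],1)[0]])
E
```

```text
[-126.   -5.  378.]
176 128 128 128 128 128 129 127 128 128 127 129 128 129 129 129 127 122 113 107 112 119 125 130 131 131 130 131 132 132 132 131 132 131 131
177 114 115 115 114 114 114 114 114 113 113 114 112 114 114 111 102  86  69  61  67  78  99 118 124 124 125 124 125 125 125 124 124 124 125
178 116 117 116 115 116 116 117 116 116 115 115 115 114 109  89  61  43  29  25  25  36  56  80  97 112 116 116 115 115 115 115 115 116 116
179 146 146 146 144 145 146 146 146 146 146 145 148 142 119  74  34  19  21  22  15  20  26  48  89 124 143 145 143 144 143 144 143 144 143
180 170 169 169 169 170 169 169 170 171 170 170 169 155 116  59  24  24  27  23  21  18  14  35  81 132 164 171 170 170 169 169 169 169 168
181 180 182 181 183 182 182 182 182 183 184 183 179 152  95  41  28  36  38  39  33  28  18  26  70 133 175 184 182 183 181 182 181 182 182
182 180 179 180 180 181 181 181 181 180 182 179 168 127  70  37  40  43  46  45  45  39  30  28  67 130 173 182 182 181 182 181 181 182 181
183 179 178 178 178 178 179 178 178 179 179 177 153  98  48  41  45  48  51  50  50  49  41  35  68 
[... 2054 characters left out ...]
7 147 150 160 164 160 155 156 156 155 154 155 157 156 154 148 147 147 147 146 148 147
199 214 214 213 214 212 195 161 141 144 145 143 145 147 155 181 208 214 213 213 213 214 213 214 213 212 211 212 212 211 211 211 211 211 210
80 [150, 135, 133, 132, 133, 133, 133, 135, 139, 144, 145, 145, 142, 140, 140, 139, 139, 140, 142, 148, 162, 182, 201, 216, 219, 219, 219, 218, 219, 219, 218]
90 [169, 165, 157, 149, 141, 133, 136, 141, 142, 139, 136, 135, 138, 140, 140, 140, 140, 141, 145, 156, 179, 201, 216, 218, 219, 219, 219, 219, 219, 218, 214]
98 [175, 175, 176, 177, 177, 177, 176, 176, 177, 174, 166, 155, 144, 141, 141, 142, 142, 142, 144, 146, 146, 135, 118, 97, 94, 111, 134, 157, 179, 204, 212]
```

The strip's edges give a clip angle of about 0.43 (r = 80, 90 and 98 mm give 0.434, 0.425 and 0.435), and the gripper contact gave 0.42. Both are inside 0.36–0.45. The arm is clear, so I'll hand in.

```bash
python3 -c "
from bench import hand_in,state
print(state()['time_s']);print(hand_in())"
```

```text
21.3
the job is handed in; nothing more can be done
None
```

The job is done and handed in at 21.3 s. I swung the clip clear, laid the blue slide in the tray, seated the larger orange slide on the stage, and swung the clip back onto its end.

Last checks:
- **Blue slide:** its centre measures (0.436, -0.043) m, and I measured the tray centre at (0.436, -0.042) m. It was lowered level, wells up.
- **Orange slide:** I pushed it against the ledge and the end stop until both resisted (about 7 N each) before releasing. Afterwards no gap showed at either, and its end labels were square to about 0.2 mm. I rechecked after the clip was back and it had not moved.
- **Clip:** the steel strip reads about 0.43 rad and the gripper contact about 0.42, both within the 0.36–0.45 range. Two rougher readings of the knob disagreed at 0.44 and 0.46; I trusted the strip and did not correct the clip.
- **Bystanders:** the pencil and bulb were where they started. I compared the rest only with the before-and-after top view, in which the arm hid part of the left side. I saw no sign of anything having moved. One small change at pixel (242,234), close to the arm's outline, I did not identify.

My 12 pictures were used up before the final seating and clip swing, so those last checks came from measurements on the camera images rather than from looking at them.

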